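# Reload a sample row in reverse order

### The arm

A 7-joint arm with a two-finger parallel gripper is mounted at the origin on a cart in front of the work surface, level with it; the furniture and walls round the work are solid. World frame = base frame: x ahead of the robot, y to its left, z up, the work surface at z = 0. Lengths are in m, angles in rad, forces in N, time in s.
With the tool pointing down it reaches from about 0.4 to 0.85 m from the base axis. Payload 4.5 kg.
Tool frame: the origin (TCP) lies midway between the tips of the shut fingers; the grasp point (between the pads) lies 19 mm behind it; z points along the fingers, y is the direction in which the jaws open and shut (so a half turn about z gives the same grasp; the last joint's range is limited). The gripper opens to 88 mm and grips with 3 to 60 N. Pads are 18 mm wide; open, the fingers measure 123 mm over their backs; the gripper's body (75 mm by 187 mm) begins 45 mm behind the grasp point.
Start: joints at [1.212, 0.689, -0.195, 1.565, 0.157, 0.902, -0.215], TCP at [0.239, -0.577, 0.239] pointing down, gripper open.
Joint ranges: [-3.01, 3.01], [-0.46, 2.08], [-1.47, 1.51], [0.13, 2.56], [-1, 4.14], [0.04, 2.09], [-2.66, 2.66]. Speed limits (rad/s): [2.57, 2.57, 3.14, 3.14, 3.14, 3.14, 3.14].

### API

Orientations are given as a unit quaternion [x, y, z, w].
In Python, from plant import r gives the robot as it stands. The module is installed in compiled form; this text tells all that it offers.
- The arm moves only by the tool carry_out, never from a script. Its argument "commands" is a list of rows, each a list of 6 numbers: the shift along the tool's x, y, z in m, then the turn, a rotation vector about the tool's x, y, z in degrees. In form: [[dx, dy, dz, wx, wy, wz], ...]. A call has 1 to 12 rows; each row is the pose to reach, as a shift and turn from the pose commanded when the call began, along the tool's axes at that moment; what a row does not reach only later rows make up. A row lasts 1/10 s, in which the tool goes at most 50 mm and 8.59 degrees, less where a joint would pass 70% of its speed; a pose out of reach is approached as far as the arm can. A call with a gripper value outside its range is refused whole. "fingers" is the closure in counts, from 0 (fully open) to 255 (shut), set as the call begins (left out, the last holds). The fingers move at their own pace and stop on an object; "grip_force" is the grip in N (left out, the last holds). Time passes only in rows, so rows that repeat a pose let the fingers close. It gives the time, the measured TCP pose, the force and the opening at its end, in the units of the state.
- r.get_state(): the state, without advancing time (a new reading comes with each control period).
- r.snapshot(name): name is "scene" or "top"; returns a dict with "img" (420x560x3 uint8, blue, green, red), "intrinsics" (3x3 intrinsics, pixels), "extrinsics" (4x4, takes a point from camera to world coordinates). Camera axes: x right, y down, z forward; pixel columns grow to the right and rows downward; lengths in m; the calibration is good to about 2 mm. A picture is of the moment at which its call begins. There is no depth.
- r.finish_job(): hands the job in, once; it reports no verdict.
Trained networks look in a picture, given as the dict that the camera call returned (one of the last four; its "shot" number tells which), for a name from the list of things; names that differ only in an ending like _2 or _b are one class to them, and where a whole thing is asked for, a point or a joint stands for the part that bears it (a point fixed in the world has none). Each returns a list of dicts, best first, with "p" (0 to 1); they miss things now and then, are a little off and sometimes report something else, mostly with a low value. They report only what shows in the picture. A call takes as long as a camera call. They do not tell look-alikes from the thing itself.
- r.spot_in(picture, label): "xyz" ([x, y, z] in m, in world coordinates, good to about 4 mm: the middle of the surface that is visible of it).
- r.spot_point(picture, label): "xyz" ([x, y, z] in m, in world coordinates, good to about 4 mm: a listed point, or the origin of a listed thing).
The state is a dict: "clock": time; "q": joint angles; "qd": joint speeds; "joint_torque": joint torques, N m; "tool_pos": TCP position; "eef_rot": TCP orientation; "contact_force": force on the tool from outside, world axes, zero at the start; "moment": the same for the moment, N m; "opening": opening from 0.0 (shut) to 1.0 (fully open).
Only numpy, scipy, OpenCV 4.12 (cv2) and the standard library are available. Lean on these libraries where they do the work, as an engineer would, in place of code of your own. Each camera call takes 0.05 s, during which the arm holds its last target.

### The job

Move the three sample containers from the pucks of the aluminium carrier into the empty white tray, one in each bay and in reverse order: the one now farthest left in the carrier goes into the tray's farthest right bay, the middle one into the middle bay and the one farthest right into the farthest left bay. Stand each one upright in the middle of the round pad of its bay, never let one tip over, and leave them all standing there.

Things in the scene. Friction and masses are not known exactly. Their poses are not given: they have to be found in the camera images.
- dropper_bottle: Amber dropper bottle, 115 mm tall: body 35 mm across up to 52 mm, shoulder up to 70 mm; black collar 23 mm across from 71 to 83 mm above the underside (grip here, fingertips not below 70 mm), then a teat that tapers to 16 mm; 60 g. Loose. Origin at the centre of its underside, z up. At the start it stands upright on a puck in the carrier.
- small_jar: Smaller screw-top plastic jar, yellow lid: body 42 mm across, lid 45 mm across from 48 to 64 mm above the underside, 64 mm tall, 60 g. Grip it by the lid. Loose. Origin at the centre of its underside, z up. At the start it stands upright on a puck in the carrier.
- large_jar: Larger screw-top plastic jar, white lid: body 52 mm across, lid 55 mm across from 63 to 80 mm above the underside, 80 mm tall, 60 g. Grip it by the lid. Loose. Origin at the centre of its underside, z up. At the start it stands upright on a puck in the carrier.
- puck_dropper_bottle: Fixed round grey puck, 63 mm across and 12 mm high, in the carrier; the one on which the dropper bottle stands at the start (which tells that container's original place even after it is lifted off). Origin at the centre of its underside, z up; its top, where the container stands, is 12 mm above.
- puck_small_jar: Fixed round grey puck, 63 mm across and 12 mm high, in the carrier; the one on which the small jar stands at the start (which tells that container's original place even after it is lifted off). Origin at the centre of its underside, z up; its top, where the container stands, is 12 mm above.
- puck_large_jar: Fixed round grey puck, 63 mm across and 12 mm high, in the carrier; the one on which the large jar stands at the start (which tells that container's original place even after it is lifted off). Origin at the centre of its underside, z up; its top, where the container stands, is 12 mm above.
- carrier: The full rack: fixed aluminium track, 76 x 220 mm, floor 10 mm up, rails and black end stops up to 21 mm. Origin: centre of its underside; y along the row, +y to the robot's left. Three pucks stand on its floor at y = +68, 0, -68 mm, x = 0; which container is where varies. It may stand left or right of the tray, turned by up to 0.12 rad.
- tray: The empty rack: fixed white plastic tray, 76 x 208 mm, three bays in a row, a round pad in the middle of each. Origin: centre of its underside; y along the row, +y to the robot's left. Bay centres at x = 0, y = +68, 0, -68 mm; bay floor 6 mm up; bays 66 (x) by 64 mm (y) inside; outer walls reach 18 mm, ribs 13 mm. Turned by up to 0.12 rad.
There are look-alikes about, which are no part of the job. What is shaped like the large_jar but blue is not meant.

How it is judged:
At the end, for the whole second after the job is handed in: Each container stands upright (within 0.1 rad) on the floor of the tray, within 15 mm along x and along y of the middle of the bay that mirrors its original place in the carrier (left to right, middle to middle, right to left), at rest and released (((y of puck_dropper_bottle in the frame of carrier between 0.048 and 0.088 m and y of dropper_bottle in the frame of tray between -0.083 and -0.053 m) or (y of puck_dropper_bottle in the frame of carrier between -0.02 and 0.02 m and y of dropper_bottle in the frame of tray between -0.015 and 0.015 m) or (y of puck_dropper_bottle in the frame of carrier between -0.088 and -0.048 m and y of dropper_bottle in the frame of tray between 0.053 and 0.083 m)) and x of dropper_bottle in the frame of tray between -0.015 and 0.015 m and z of dropper_bottle in the frame of tray between 0.002 and 0.01 m and angle between each of dropper_bottle, small_jar, large_jar's own z axis and vertical below 0.1 rad and linear speed of each of dropper_bottle, small_jar, large_jar below 0.02 m/s and contact force between each of dropper_bottle, small_jar, large_jar and the fingers below 0.05 N and ((y of puck_small_jar in the frame of carrier between 0.048 and 0.088 m and y of small_jar in the frame of tray between -0.083 and -0.053 m) or (y of puck_small_jar in the frame of carrier between -0.02 and 0.02 m and y of small_jar in the frame of tray between -0.015 and 0.015 m) or (y of puck_small_jar in the frame of carrier between -0.088 and -0.048 m and y of small_jar in the frame of tray between 0.053 and 0.083 m)) and x of small_jar in the frame of tray between -0.015 and 0.015 m and z of small_jar in the frame of tray between 0.002 and 0.01 m and ((y of puck_large_jar in the frame of carrier between 0.048 and 0.088 m and y of large_jar in the frame of tray between -0.083 and -0.053 m) or (y of puck_large_jar in the frame of carrier between -0.02 and 0.02 m and y of large_jar in the frame of tray between -0.015 and 0.015 m) or (y of puck_large_jar in the frame of carrier between -0.088 and -0.048 m and y of large_jar in the frame of tray between 0.053 and 0.083 m)) and x of large_jar in the frame of tray between -0.015 and 0.015 m and z of large_jar in the frame of tray between 0.002 and 0.01 m); the robot touches nothing.
It fails at once if a container tips over (leans more than 0.7 rad) (angle between any of dropper_bottle, small_jar, large_jar's own z axis and vertical above 0.7 rad).
It also fails if it takes over 83 s, if anything falls off the work surface, if the arm or the gripper's body presses on something with over 40 N, if the wrist force passes 120 N, or if a joint passes its speed limit or range.

## Working session

There is one attempt and no reset: what is moved stays moved. The work goes in short steps, Python scripts to look and compute and a tool call to move; the robot and the scene stay as the last step left them, time stands still between calls to the robot, and variables do not carry over. Pictures are saved under pics/ and viewed, and the job is handed in when it is done.

Besides the shell and the picture viewer there is one more tool, called by a JSON object that holds its "name" and its "arguments", one argument or row to a line. carry_out: Moves the arm, as the interface text tells. Its arguments: {"type":"object","properties":{"commands":{"type":"array","items":{"type":"array","items":{"type":"number"}}},"fingers":{"type":"number"},"grip_force":{"type":"number"}},"required":["commands"]}

```bash
mkdir -p pics; cat > h.py <<'E'
import numpy as np, cv2
from plant import r
def proj(s,p):
    T=np.linalg.inv(s["extrinsics"]);p=np.asarray(p,float);c=T[:3,:3]@p+T[:3,3];u=np.asarray(s["intrinsics"])@c;return u[:2]/u[2]
def ray(s,px,z):
    E=np.asarray(s["extrinsics"]);d=E[:3,:3]@np.linalg.inv(s["intrinsics"])@np.array([px[0],px[1],1.]);o=E[:3,3];return o+d*(z-o[2])/d[2]
E
python3 - <<'E'
from h import *
for n in["scene","top"]:
    s=r.snapshot(n);cv2.imwrite(f"pics/{n}0.png",s["img"]);print(n,np.round(s["extrinsics"],3).tolist())
    for l in["dropper_bottle","small_jar","large_jar","puck_dropper_bottle","puck_small_jar","puck_large_jar","carrier","tray"]:
        print(l,[(np.round(d["xyz"],3).tolist(),round(d["p"],2)) for d in r.spot_point(s,l)[:5]])
st=r.get_state();print(st)
E
```

```text
scene [[-0.621, -0.61, 0.493, -0.053], [-0.784, 0.475, -0.401, 0.436], [0.011, -0.635, -0.773, 0.916], [0.0, 0.0, 0.0, 1.0]]
dropper_bottle [([0.464, 0.086, 0.019], 0.72)]
small_jar [([0.472, -0.05, 0.02], 0.93), ([0.467, 0.089, 0.007], 0.47)]
large_jar [([0.565, -0.421, -0.001], 0.91), ([0.475, 0.017, 0.021], 0.66)]
puck_dropper_bottle [([0.465, 0.087, 0.01], 0.64)]
puck_small_jar [([0.476, -0.048, 0.011], 0.56)]
puck_large_jar [([0.47, 0.018, 0.009], 0.68)]
carrier [([0.469, 0.018, 0.001], 0.66)]
tray []
top [[-0.019, -0.998, 0.058, 0.428], [-1.0, 0.02, 0.015, -0.011], [-0.017, -0.058, -0.998, 1.422], [0.0, 0.0, 0.0, 1.0]]
dropper_bottle [([0.466, 0.088, 0.021], 0.57)]
small_jar [([0.476, -0.046, 0.022], 0.81)]
large_jar [([0.472, 0.018, 0.025], 0.79), ([0.565, -0.416, -0.004], 0.69)]
puck_dropper_bottle [([0.456, 0.086, 0.008], 0.53)]
puck_small_jar [([0.475, -0.046, 0.006], 0.57)]
puck_large_jar [([0.477, 0.337, -0.004], 0.71), ([0.472, 0.022, 0.01], 0.51)]
carrier [([0.468, 0.019, -0.0], 0.91)]
tray [([0.479, 0.339, -0.003], 0.98)]
{'clock': 0.9, 'q': array([ 1.21181724,  0.68910493, -0.19462661,  1.56529609,  0.15732135,
        0.9025434 , -0.21511196]), 'qd': array([ 8.62441401e-04, -1.13877211e-04,  7.83242876e-04,  1.17447583e-03,
       -2.63302572e-05,  6.66932572e-04, -1.86249265e-04]), 'joint_torque': array([-2.21915429e-04, -5.27489090e+01, -1.26735192e+00, -1.53751498e+01,
       -5.19056374e-02, -9.17224461e-04,  5.57764668e-05]), 'tool_pos': array([ 0.23925726, -0.57740385,  0.23874136]), 'eef_rot': array([9.80773213e-01, 1.95150980e-01, 5.25350233e-06, 1.74728539e-05]), 'contact_force': array([-1.63557629, -0.37172474,  0.20951967]), 'moment': array([-0.02405947, -0.04282327,  0.0287909 ]), 'opening': 1.0030160492060611}
```

View pics/top0.png

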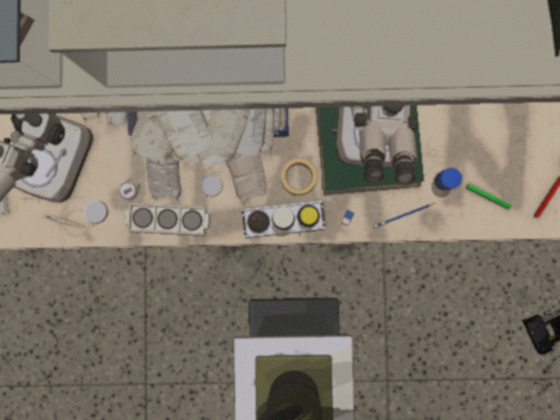

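View pics/scene0.png

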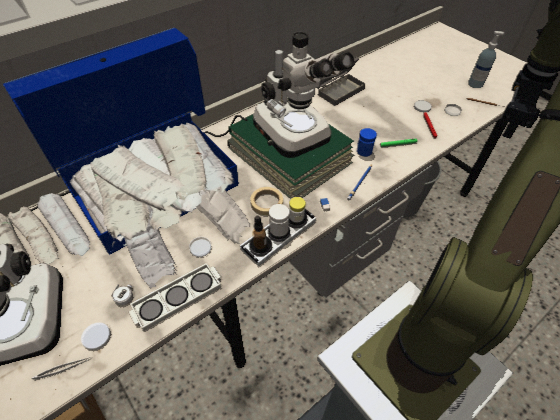

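The top view shows the carrier at columns 243-325, row 219: dropper at column 259, white jar at 284 and yellow jar at 309, left to right. The tray is at columns 129-208 with pads at about (143,217), (167,218) and (192,219). The blue look-alike is at (449,180). Next I refine these positions.

```bash
python3 - <<'E'
from h import *
ss={n:r.snapshot(n) for n in["scene","top"]}
for n,box in(("top",(115,190,340,250)),("scene",(120,185,330,335))):
    s=ss[n];im=s["img"]
    x0,y0,x1,y1=box;k=3.5
    c=cv2.resize(im[y0:y1,x0:x1],None,fx=k,fy=k,interpolation=cv2.INTER_CUBIC)
    cv2.imwrite(f"pics/{n}_z.png",c)
    # dark blobs in tray
    g=cv2.cvtColor(im,cv2.COLOR_BGR2GRAY);hsv=cv2.cvtColor(im,cv2.COLOR_BGR2HSV)
    m=(g<105).astype(np.uint8)
    nn,lab,stt,cen=cv2.connectedComponentsWithStats(m)
    for i in range(1,nn):
        if 60<stt[i,4]<900 and x0<cen[i,0]<x1 and y0<cen[i,1]<y1: print(n,"dark",stt[i].tolist(),cen[i].round(1),ray(s,cen[i],0.006).round(4))
    m=((hsv[...,0]>20)&(hsv[...,0]<35)&(hsv[...,1]>150)&(hsv[...,2]>110)).astype(np.uint8)
    nn,lab,stt,cen=cv2.connectedComponentsWithStats(m)
    for i in range(1,nn):
        if stt[i,4]>40: print(n,"yellow",stt[i].tolist(),cen[i].round(1),ray(s,cen[i],0.076).round(4))
E
```

```text
top dark [297, 205, 23, 23, 164] [306.9 217.7] [ 0.4717 -0.0457  0.006 ]
top dark [133, 208, 20, 20, 119] [142.7 217.9] [0.4799 0.404  0.006 ]
top dark [157, 209, 20, 20, 126] [166.7 219.1] [0.4753 0.3381 0.006 ]
top dark [182, 210, 20, 20, 121] [192.1 219.8] [0.472  0.2683 0.006 ]
top dark [247, 210, 23, 23, 390] [258.  221.4] [0.4641 0.0879 0.006 ]
top dark [273, 221, 21, 10, 61] [283.5 227. ] [0.4475 0.0186 0.006 ]
top yellow [300, 207, 18, 17, 234] [308.6 215. ] [ 0.4763 -0.0486  0.076 ]
scene dark [115, 186, 50, 25, 85] [140.9 199.8] [0.8211 0.2667 0.006 ]
scene dark [254, 190, 25, 11, 121] [265.7 193.7] [ 0.6126 -0.0412  0.006 ]
scene dark [251, 205, 19, 12, 76] [260.4 212. ] [0.5649 0.014  0.006 ]
scene dark [191, 273, 22, 19, 121] [201.2 282.1] [0.4714 0.2703 0.006 ]
scene dark [142, 285, 80, 47, 327] [181.7 307.7] [0.4398 0.3443 0.006 ]
scene dark [166, 286, 22, 20, 130] [176.5 295.4] [0.4771 0.338  0.006 ]
scene dark [116, 292, 18, 15, 88] [125.7 301.5] [0.5389 0.4441 0.006 ]
scene dark [133, 292, 25, 15, 63] [144.7 298.4] [0.518  0.4037 0.006 ]
scene dark [139, 299, 24, 22, 149] [150.8 309.7] [0.4813 0.4059 0.006 ]
scene yellow [290, 197, 15, 12, 67] [296.7 203. ] [ 0.4816 -0.0511  0.076 ]
```

```bash
python3 -c "
import cv2
a=cv2.imread('pics/top_z.png');b=cv2.imread('pics/scene_z.png');print(a.shape,b.shape)"
```

```text
(210, 788, 3) (525, 735, 3)
```

View pics/top_z.png

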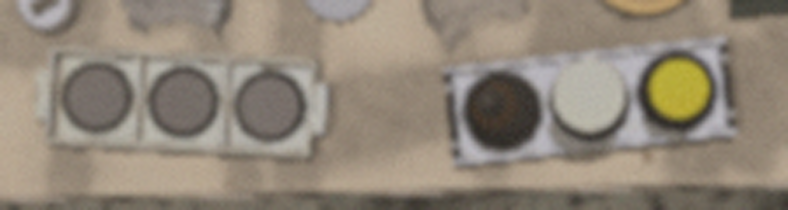

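View pics/scene_z.png

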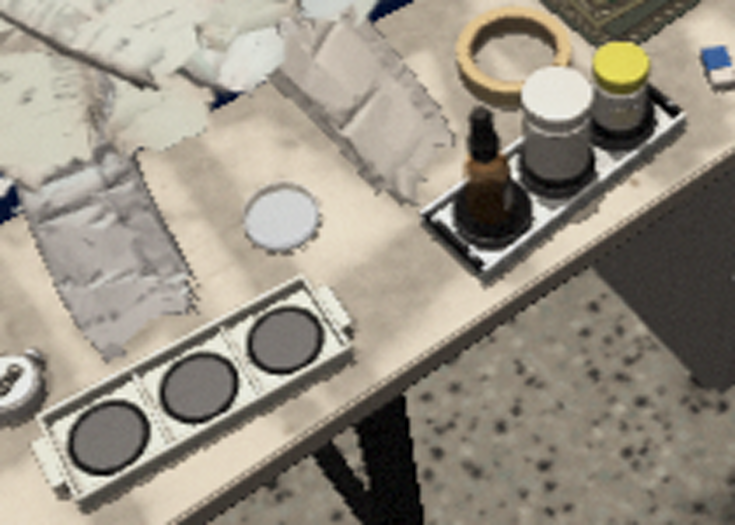

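The tray pads agree between the two views to about 2 mm. Next I refine the container centres and estimate the height of the book stack, which sits near the small jar's corner of the carrier.

```bash
cat >> h.py <<'E'
from scipy.spatial.transform import Rotation as R
def delta(xyz,jaw_deg):
    """shift (mm) & wz deg in tool axes from current pose to TCP xyz, jaw (tool y) at world azimuth jaw_deg, tool down"""
    st=r.get_state();p=st["tool_pos"];q=R.from_quat(st["eef_rot"]).as_matrix()
    a=np.radians(jaw_deg);y=np.array([np.cos(a),np.sin(a),0]);z=np.array([0,0,-1.]);T=np.c_[np.cross(y,z),y,z]
    d=q.T@(np.array(xyz)-p);w=R.from_matrix(q.T@T).as_rotvec(degrees=True)
    print("clk",round(st["clock"],2),"p",p.round(4),"jaw",np.degrees(np.arctan2(q[1,1],q[0,1])).round(1),"down",q[:,2].round(3),"| d mm",(d*1000).round(1),"w",w.round(1));return d,w
E
python3 - <<'E'
from h import *
s=r.snapshot("scene");t=r.snapshot("top")
for l,px in(("white",(283.6,217.0)),("yellow",(308.6,215.3))):
    print(l,ray(t,px,.102 if l=="white" else .086).round(4))
hs=cv2.cvtColor(t["img"],cv2.COLOR_BGR2HSV)
# project model lid circles on both images
def circ(im,s,c,rad,z,col):
    a=np.linspace(0,2*np.pi,60);pts=np.array([proj(s,[c[0]+rad*np.cos(x),c[1]+rad*np.sin(x),z]) for x in a])
    cv2.polylines(im,[np.round((pts)*4*16).astype(int).reshape(-1,1,2)],True,col,1,cv2.LINE_AA,4)
C=[("d",(.466,.087)),("l",(.472,.019)),("s",(.477,-.048))]
tr=[(.4805,.405),(.4762,.338),(.4717,.2695)]
for n,S,box in(("top",t,(120,195,335,240)),("scene",s,(130,185,325,330))):
    im=cv2.resize(S["img"],None,fx=4,fy=4,interpolation=cv2.INTER_CUBIC)
    circ(im,S,C[0][1],.008,.137,(0,255,0));circ(im,S,C[0][1],.0175,.06,(0,255,0))
    circ(im,S,C[1][1],.0275,.102,(0,0,255));circ(im,S,C[2][1],.0225,.086,(255,0,0))
    for k,c in enumerate([C[0],C[1],C[2]]): circ(im,S,c[1],.0315,.022,(255,255,0))
    for c in tr: circ(im,S,c,.027,.006,(0,0,255))
    x0,y0,x1,y1=[4*v for v in box];o=im[y0:y1,x0:x1]
    if o.shape[1]>800:o=cv2.resize(o,None,fx=790/o.shape[1],fy=790/o.shape[1])
    cv2.imwrite(f"pics/{n}_ov.png",o);print(o.shape)
for z in(0,.05,.1,.15):print(z,ray(s,(292,175),z).round(3),ray(s,(232,140),z).round(3),ray(t,(325,192),z).round(3))
a=s["img"][110:215,215:365];cv2.imwrite("pics/book.png",cv2.resize(a,None,fx=4,fy=4,interpolation=cv2.INTER_CUBIC))
E
```

```text
white [0.4716 0.0159 0.102 ]
yellow [ 0.4752 -0.0482  0.086 ]
(165, 790, 3)
(580, 780, 3)
0 [ 0.629 -0.158  0.   ] [ 0.886 -0.102  0.   ] [ 0.541 -0.097  0.   ]
0.05 [ 0.592 -0.126  0.05 ] [ 0.835 -0.073  0.05 ] [ 0.537 -0.094  0.05 ]
0.1 [ 0.555 -0.093  0.1  ] [ 0.783 -0.043  0.1  ] [ 0.533 -0.091  0.1  ]
0.15 [ 0.518 -0.061  0.15 ] [ 0.732 -0.014  0.15 ] [ 0.529 -0.088  0.15 ]
```

View pics/top_ov.png

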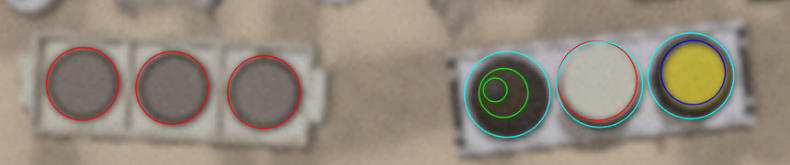

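View pics/scene_ov.png

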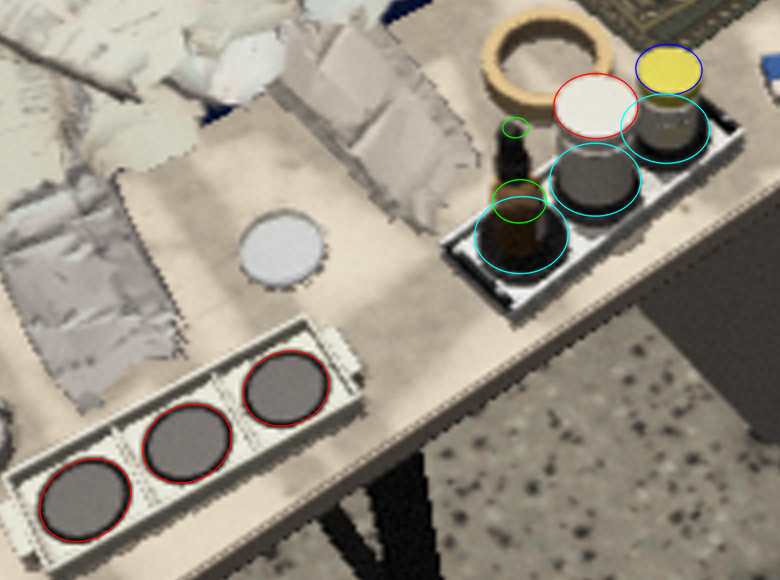

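View pics/book.png

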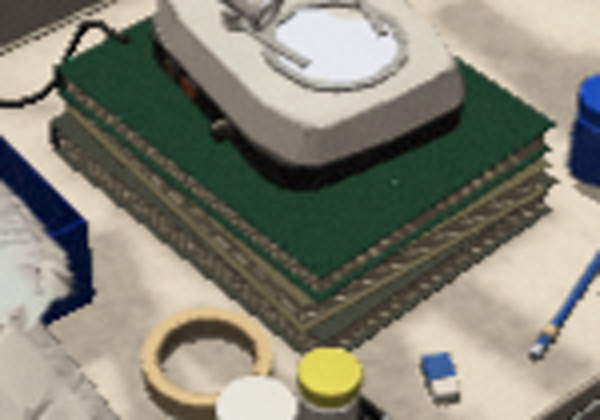

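The overlays fit in both views. The fitted centres are:
- **Containers:** dropper (.466,.087), large jar (.472,.019), small jar (.477,-.048).
- **Tray bays:** left (.4805,.405), middle (.476,.338), right (.472,.2695).

The book corner is about (.54,-.09), 0.1 m high, and clears the gripper body.

```bash
python3 -c "
from h import *
delta((.466,.087,.24),5)"
```

```text
clk 1.1 p [ 0.2393 -0.5774  0.2387] jaw -67.5 down [ 0. -0. -1.] | d mm [ 463.8 -527.    -1.3] w [  0.    0.  -72.5]
```

{"name": "carry_out", "arguments": {
  "commands": [
    [464,-527,0,0,0,-72.5]
  ],
  "fingers": 0,
  "grip_force": 15
}}

```text
clock: 1.2
tool_pos: [0.2521, -0.5358, 0.2385]
eef_rot: [0.964, 0.265, -0.001, 0.003]
contact_force: [1.0, 0.0, -0.8]
opening: 1.0
```

Works as expected, so I'll continue in larger batches.

```bash
python3 -c "
from h import *
delta((.466,.087,.24),5)"
```

```text
clk 1.2 p [ 0.2521 -0.5358  0.2385] jaw -59.3 down [-0.001 -0.007 -1.   ] | d mm [ 502.  -426.1   -5.9] w [  0.1   0.4 -64.3]
```

{"name": "carry_out", "arguments": {
  "commands": [
    [502,-426,-4,0,0,-64],
    [502,-426,-4,0,0,-64],
    [502,-426,-4,0,0,-64],
    [502,-426,-4,0,0,-64],
    [502,-426,-4,0,0,-64],
    [502,-426,-4,0,0,-64],
    [502,-426,-4,0,0,-64],
    [502,-426,-4,0,0,-64],
    [502,-426,-4,0,0,-64],
    [502,-426,-4,0,0,-64],
    [502,-426,-4,0,0,-64],
    [502,-426,-4,0,0,-64]
  ]
}}

```text
clock: 2.4
tool_pos: [0.4472, 0.0406, 0.2426]
eef_rot: [0.675, 0.738, 0.0, 0.0]
contact_force: [0.4, 0.1, -0.5]
opening: 0.998
```

```bash
python3 -c "
from h import *
delta((.466,.087,.24),5)"
```

```text
clk 2.4 p [0.4472 0.0406 0.2426] jaw 5.1 down [ 0.001 -0.    -1.   ] | d mm [44.6 22.9  2.6] w [0.  0.  0.1]
```

{"name": "carry_out", "arguments": {
  "commands": [
    [45,23,50,0,0,0],
    [45,23,50,0,0,0],
    [45,23,50,0,0,0],
    [45,23,50,0,0,0]
  ]
}}

```text
clock: 2.8
tool_pos: [0.5005, 0.172, 0.1003]
eef_rot: [0.675, 0.738, 0.0, 0.0]
contact_force: [0.6, -0.2, 0.7]
opening: 1.0
```

```bash
python3 -c "
from h import *
t=r.snapshot('top');s=r.snapshot('scene')
delta((.466,.087,.0935),5)
a=cv2.resize(t['img'][180:250,220:340],None,fx=5,fy=5,interpolation=3);b=cv2.resize(s['img'][150:270,220:340],None,fx=4.5,fy=4.5,interpolation=3)
cv2.imwrite('pics/g1t.png',a);cv2.imwrite('pics/g1s.png',b)"
```

```text
clk 2.9 p [0.4989 0.1764 0.0976] jaw 5.5 down [-0.004  0.003 -1.   ] | d mm [-85.8 -41.3   4. ] w [-0.2 -0.2  0.5]
```

View pics/g1s.png

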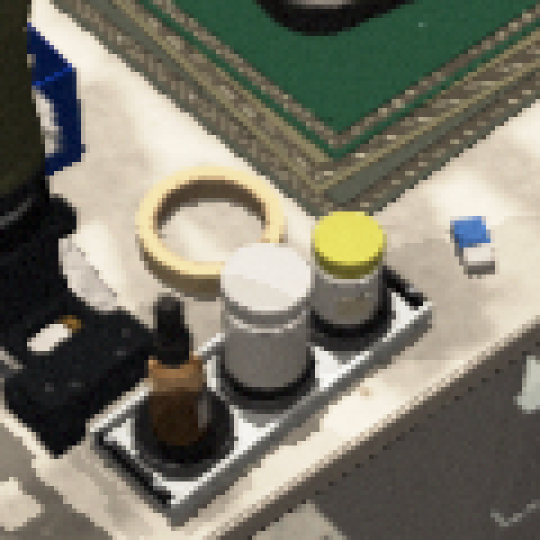

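The arm went about three times further than I commanded. The gripper is now left of the carrier at (.499,.176,.098), with no contact, and all three containers still stand. I'll test with a small upward move to see how rows combine.

{"name": "carry_out", "arguments": {
  "commands": [
    [0,0,-20,0,0,0],
    [0,0,-20,0,0,0],
    [0,0,-20,0,0,0],
    [0,0,-20,0,0,0]
  ]
}}

```text
clock: 3.3
tool_pos: [0.4993, 0.1695, 0.3043]
eef_rot: [0.675, 0.738, -0.0, 0.0]
contact_force: [0.5, 0.4, -0.6]
opening: 0.996
```

```bash
python3 -c "
from h import *
delta((.466,.087,.24),5)
print(r.get_state()['contact_force'])"
```

```text
clk 3.3 p [0.4993 0.1695 0.3043] jaw 5.1 down [ 0. -0. -1.] | d mm [-79.2 -40.4  64.3] w [0.  0.  0.1]
[ 0.53974511  0.36855411 -0.58970352]
```

My error: shifts are in metres, so every row saturated at 50 mm. From here on I use metres.

{"name": "carry_out", "arguments": {
  "commands": [
    [-0.079,-0.04,0.064,0,0,0],
    [-0.079,-0.04,0.064,0,0,0],
    [-0.079,-0.04,0.064,0,0,0],
    [-0.079,-0.04,0.064,0,0,0],
    [-0.079,-0.04,0.064,0,0,0]
  ]
}}

```text
clock: 3.8
tool_pos: [0.4679, 0.0891, 0.2386]
eef_rot: [0.675, 0.738, 0.001, 0.0]
contact_force: [0.3, 1.2, 0.5]
opening: 1.001
```

```bash
python3 -c "
from h import *
t=r.snapshot('top');s=r.snapshot('scene')
delta((.466,.087,.0935),5)
for S in(t,s):print([(np.round(d['xyz'],3).tolist(),round(d['p'],2)) for d in r.spot_point(S,'dropper_bottle')])
b=cv2.resize(s['img'][150:270,220:340],None,fx=4.5,fy=4.5,interpolation=3)
cv2.imwrite('pics/g2s.png',b)"
```

```text
clk 3.9 p [0.4681 0.0899 0.2387] jaw 5.2 down [ 0.003  0.002 -1.   ] | d mm [ -2.9  -2.8 145.2] w [ 0.2 -0.1  0.2]
[]
[([0.462, 0.088, 0.022], 0.69), ([0.477, -0.047, 0.008], 0.6)]
```

View pics/g2s.png

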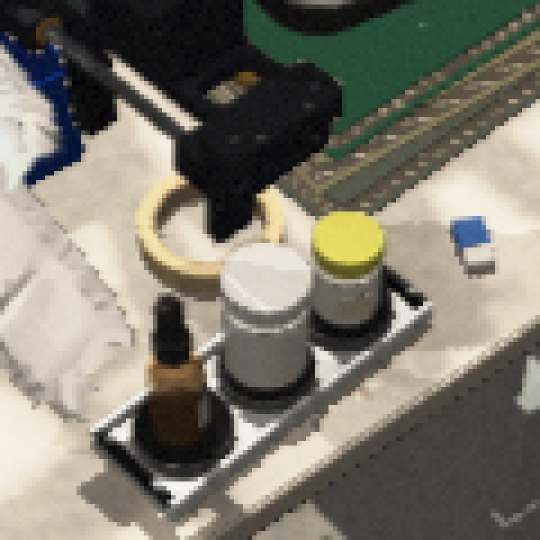

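```bash
python3 -c "
from h import *
s=r.snapshot('scene');im=cv2.resize(s['img'],None,fx=1.4,fy=1.4,interpolation=3)
for p in [(.468,.09,.2387),(.521,.095,.2387),(.415,.085,.2387),(.466,.087,.137)]:
    u=proj(s,p);print(p,u.round(0));cv2.circle(im,tuple(int(v*1.4) for v in u),4,(0,0,255),1)
cv2.imwrite('pics/g3.png',im);print(r.get_state()['tool_pos'])"
```

```text
(0.468, 0.09, 0.2387) [256. 189.]
(0.521, 0.095, 0.2387) [241. 177.]
(0.415, 0.085, 0.2387) [272. 202.]
(0.466, 0.087, 0.137) [259. 217.]
[0.46759096 0.08938931 0.23820464]
```

View pics/g3.png

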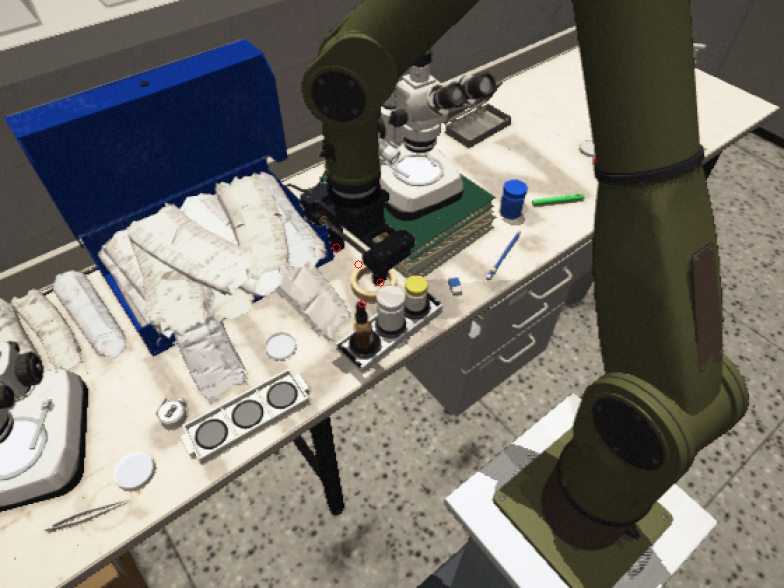

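Fingertips project where they should: near tip at about (272,202), far tip at (241,177). I descend partway, then correct.

{"name": "carry_out", "arguments": {
  "commands": [
    [-0.001,-0.001,0.09,0,0,0],
    [-0.001,-0.001,0.09,0,0,0],
    [-0.001,-0.001,0.09,0,0,0],
    [-0.001,-0.001,0.09,0,0,0],
    [-0.001,-0.001,0.09,0,0,0]
  ]
}}

```text
clock: 4.55
tool_pos: [0.4674, 0.088, 0.1494]
eef_rot: [0.675, 0.738, 0.002, 0.001]
contact_force: [-0.0, 0.0, 0.2]
opening: 1.0
```

```bash
python3 -c "
from h import *
delta((.466,.087,.0935),5)"
```

```text
clk 4.55 p [0.4674 0.088  0.1494] jaw 5.1 down [ 0.003  0.001 -1.   ] | d mm [-0.9 -1.7 55.9] w [ 0.2 -0.   0.1]
```

{"name": "carry_out", "arguments": {
  "commands": [
    [-0.001,-0.0015,0.03,0,0,0],
    [-0.001,-0.0015,0.055,0,0,0],
    [-0.001,-0.0015,0.055,0,0,0],
    [-0.001,-0.0015,0.055,0,0,0],
    [-0.001,-0.0015,0.055,0,0,0]
  ]
}}

```text
clock: 5.05
tool_pos: [0.4659, 0.0864, 0.0943]
eef_rot: [0.675, 0.738, 0.001, 0.001]
contact_force: [0.1, -0.7, -0.6]
opening: 1.0
```

```bash
python3 -c "
from h import *
t=r.snapshot('scene')
delta((.466,.087,.0935),5)
cv2.imwrite('pics/g4.png',cv2.resize(t['img'][150:280,200:340],None,fx=4.5,fy=4.5,interpolation=3))"
```

```text
clk 5.1 p [0.4658 0.0863 0.0943] jaw 5.1 down [ 0.003  0.001 -1.   ] | d mm [0.6 0.2 0.8] w [ 0.2 -0.   0.1]
```

View pics/g4.png

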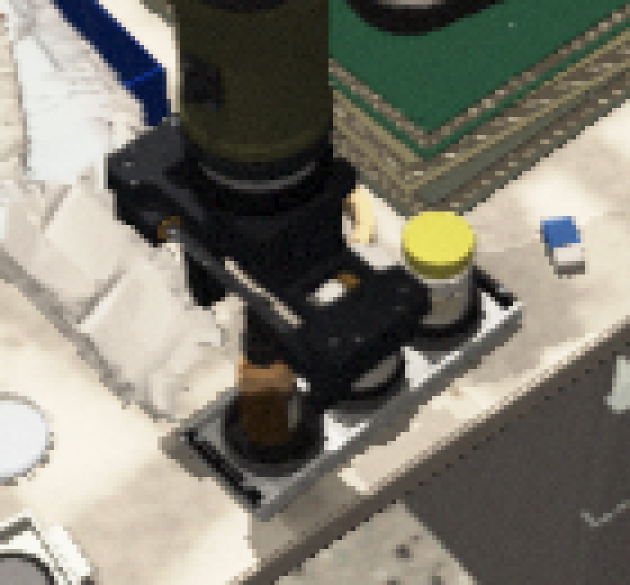

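The fingers straddle the dropper's black neck and the bottle is upright at (265,400). Closing.

{"name": "carry_out", "arguments": {
  "commands": [
    [0,0,0,0,0,0],
    [0,0,0,0,0,0],
    [0,0,0,0,0,0],
    [0,0,0,0,0,0],
    [0,0,0,0,0,0],
    [0,0,0,0,0,0],
    [0,0,0,0,0,0],
    [0,0,0,0,0,0],
    [0,0,0,0,0,0],
    [0,0,0,0,0,0]
  ],
  "fingers": 255,
  "grip_force": 12
}}

```text
clock: 6.1
tool_pos: [0.4647, 0.086, 0.0927]
eef_rot: [0.675, 0.738, -0.0, 0.0]
contact_force: [0.6, -0.2, -0.1]
opening: 0.245
```

Opening 0.245 ≈ 21.6 mm, about the 23 mm collar. Lifting.

{"name": "carry_out", "arguments": {
  "commands": [
    [0,0,-0.03,0,0,0],
    [0,0,-0.07,0,0,0],
    [0,0,-0.12,0,0,0],
    [0,0,-0.12,0,0,0],
    [0,0,-0.12,0,0,0]
  ]
}}

```text
clock: 6.6
tool_pos: [0.4651, 0.0858, 0.2135]
eef_rot: [0.675, 0.738, 0.001, 0.001]
contact_force: [0.2, 0.5, -0.8]
opening: 0.249
```

```bash
python3 -c "
from h import *
t=r.snapshot('scene')
delta((.4717,.2695,.2),0)
print(r.get_state()['opening'])
cv2.imwrite('pics/g5.png',cv2.resize(t['img'][130:280,200:340],None,fx=4,fy=4,interpolation=3))"
```

```text
clk 6.65 p [0.4642 0.0855 0.2124] jaw 5.1 down [-0.001 -0.001 -1.   ] | d mm [182.7  23.7  12.2] w [-0.   0.   5.1]
0.25368583699460306
```

View pics/g5.png

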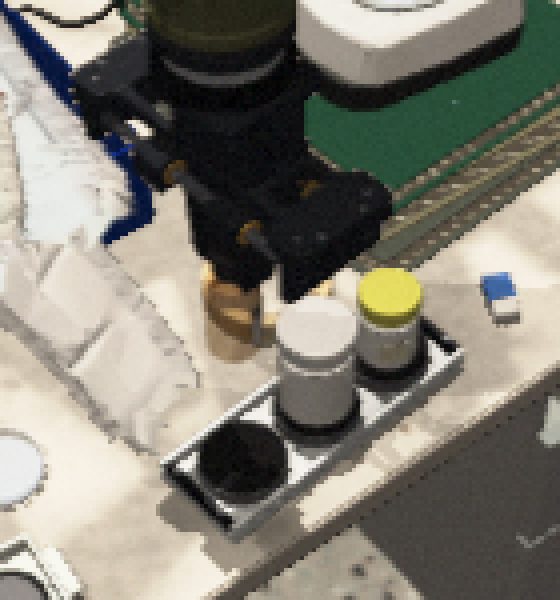

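The dropper is lifted upright and its puck is empty at (243,455). Now carrying it to above the right bay.

{"name": "carry_out", "arguments": {
  "commands": [
    [0.025,0.003,0,0,0,0],
    [0.06,0.008,0,0,0,0],
    [0.1,0.013,0,0,0,0],
    [0.14,0.018,0,0,0,0],
    [0.17,0.022,0,0,0,0],
    [0.183,0.024,0,0,0,0],
    [0.183,0.024,0,0,0,0],
    [0.183,0.024,0.05,0,0,0],
    [0.183,0.024,0.09,0,0,0],
    [0.183,0.024,0.11,0,0,0],
    [0.183,0.024,0.11,0,0,0],
    [0.183,0.024,0.11,0,0,0]
  ]
}}

```text
clock: 7.85
tool_pos: [0.4725, 0.2685, 0.1027]
eef_rot: [0.676, 0.737, -0.001, 0.0]
contact_force: [-0.2, 0.6, -0.9]
opening: 0.249
```

```bash
python3 -c "
from h import *
t=r.snapshot('scene')
delta((.4717,.2695,.077),5)
print(r.get_state()['opening'])
cv2.imwrite('pics/g6.png',cv2.resize(t['img'][200:340,120:270],None,fx=4,fy=4,interpolation=3))"
```

```text
clk 7.9 p [0.473  0.2694 0.1035] jaw 5.0 down [ 0.001 -0.    -1.   ] | d mm [ 0.2 -1.3 26.5] w [0.1 0.  0. ]
0.25244271388223416
```

View pics/g6.png

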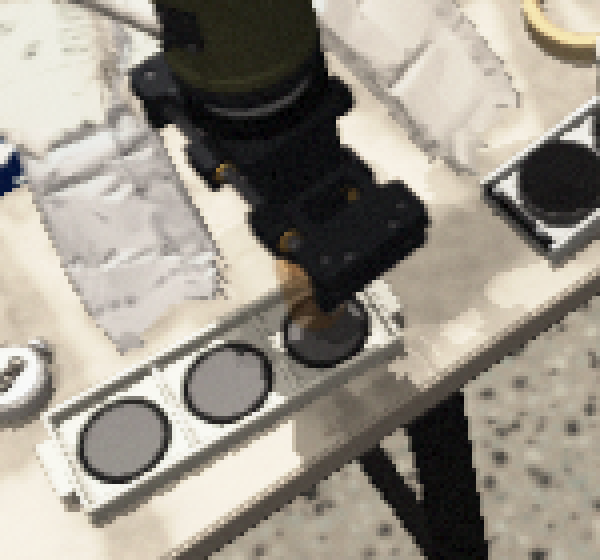

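Above the right bay with the bottle upright. Lowering slowly.

{"name": "carry_out", "arguments": {
  "commands": [
    [0,-0.001,0.01,0,0,0],
    [0,-0.001,0.018,0,0,0],
    [0,-0.001,0.022,0,0,0],
    [0,-0.001,0.025,0,0,0],
    [0,-0.001,0.025,0,0,0],
    [0,-0.001,0.025,0,0,0]
  ]
}}

```text
clock: 8.5
tool_pos: [0.4713, 0.2704, 0.0777]
eef_rot: [0.675, 0.738, 0.0, 0.0]
contact_force: [-0.4, -0.8, 0.7]
opening: 0.256
```

{"name": "carry_out", "arguments": {
  "commands": [
    [0,0,0.001,0,0,0],
    [0,0,0.001,0,0,0],
    [0,0,0.001,0,0,0]
  ]
}}

```text
clock: 8.8
tool_pos: [0.4714, 0.2703, 0.0768]
eef_rot: [0.675, 0.738, 0.0, 0.0]
contact_force: [-0.2, 0.3, -0.1]
opening: 0.248
```

{"name": "carry_out", "arguments": {
  "commands": [
    [0,0,0,0,0,0],
    [0,0,0,0,0,0],
    [0,0,0,0,0,0],
    [0,0,0,0,0,0],
    [0,0,0,0,0,0]
  ],
  "fingers": 120
}}

```text
clock: 9.3
tool_pos: [0.4713, 0.2703, 0.0767]
eef_rot: [0.675, 0.738, -0.0, 0.0]
contact_force: [-0.1, 0.0, -0.5]
opening: 0.532
```

```bash
python3 -c "
from h import *
t=r.snapshot('scene')
delta((.4717,.2695,.077),5)
print(r.get_state()['opening'],r.get_state()['contact_force'])
cv2.imwrite('pics/g7.png',cv2.resize(t['img'][200:340,120:270],None,fx=4,fy=4,interpolation=3))"
```

```text
clk 9.35 p [0.4713 0.2703 0.0767] jaw 5.1 down [ 0. -0. -1.] | d mm [-0.8  0.3 -0.3] w [0.  0.  0.1]
0.525001182220868 [-0.26947128 -0.48231383  0.16947702]
```

View pics/g7.png

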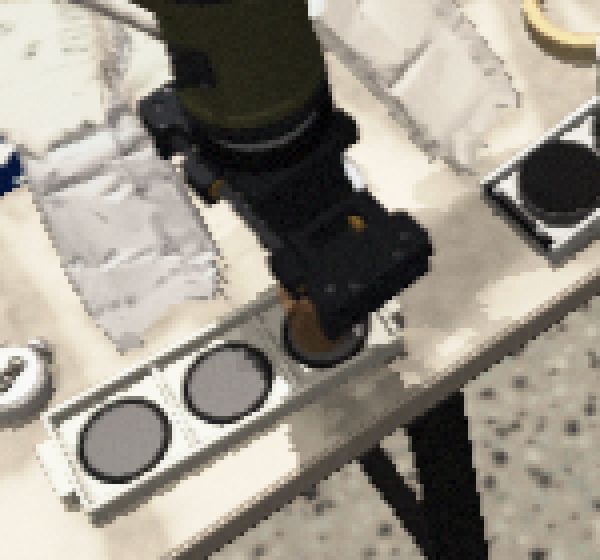

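The bottle is standing and released. Raising the gripper straight up.

{"name": "carry_out", "arguments": {
  "commands": [
    [0,0,-0.03,0,0,0],
    [0,0,-0.07,0,0,0],
    [0,0,-0.12,0,0,0],
    [0,0,-0.14,0,0,0],
    [0,0,-0.14,0,0,0]
  ]
}}

```text
clock: 9.85
tool_pos: [0.4729, 0.2717, 0.2199]
eef_rot: [0.675, 0.738, 0.003, 0.001]
contact_force: [0.9, -0.2, -0.4]
opening: 0.53
```

```bash
python3 -c "
from h import *
t=r.snapshot('scene')
delta((.472,.019,.22),5)
cv2.imwrite('pics/g8.png',cv2.resize(t['img'][180:340,120:290],None,fx=4,fy=3.7,interpolation=3))
print([(np.round(d['xyz'],3).tolist(),round(d['p'],2)) for d in r.spot_point(t,'dropper_bottle')])
"
```

```text
clk 9.9 p [0.472  0.2706 0.2179] jaw 5.1 down [ 0.003  0.001 -1.   ] | d mm [-250.6  -22.2   -2.5] w [ 0.2 -0.1  0.1]
[([0.469, 0.272, 0.007], 0.96)]
```

View pics/g8.png

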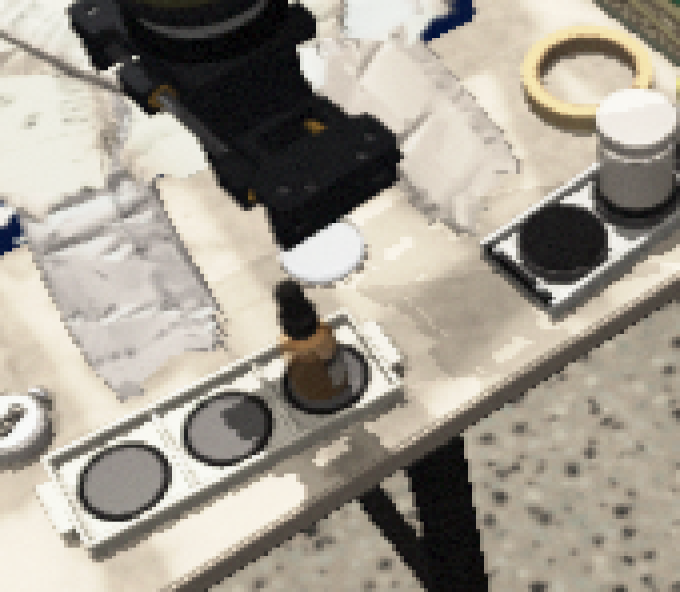

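The dropper stands in the right bay (network: .469,.272,.007). Next the large jar.

{"name": "carry_out", "arguments": {
  "commands": [
    [-0.04,-0.004,0,0,0,0],
    [-0.09,-0.008,0,0,0,0],
    [-0.14,-0.012,0,0,0,0],
    [-0.19,-0.017,0,0,0,0],
    [-0.23,-0.02,0,0,0,0],
    [-0.25,-0.022,0,0,0,0],
    [-0.25,-0.022,0,0,0,0],
    [-0.25,-0.022,0.04,0,0,0],
    [-0.25,-0.022,0.08,0,0,0],
    [-0.25,-0.022,0.08,0,0,0],
    [-0.25,-0.022,0.08,0,0,0]
  ],
  "fingers": 0
}}

```text
clock: 11.05
tool_pos: [0.4709, 0.0208, 0.1363]
eef_rot: [0.674, 0.739, -0.001, -0.001]
contact_force: [0.9, -0.3, 0.1]
opening: 0.997
```

```bash
python3 -c "
from h import *
t=r.snapshot('scene')
delta((.472,.019,.085),5);print(r.get_state()['opening'])
cv2.imwrite('pics/g9.png',cv2.resize(t['img'][150:280,210:340],None,fx=4.4,fy=4.4,interpolation=3))
"
```

```text
clk 11.1 p [0.4719 0.0207 0.1373] jaw 5.2 down [ 0.     0.001 -1.   ] | d mm [-1.7 -0.  52.3] w [ 0.  -0.   0.2]
1.0029891203929175
```

View pics/g9.png

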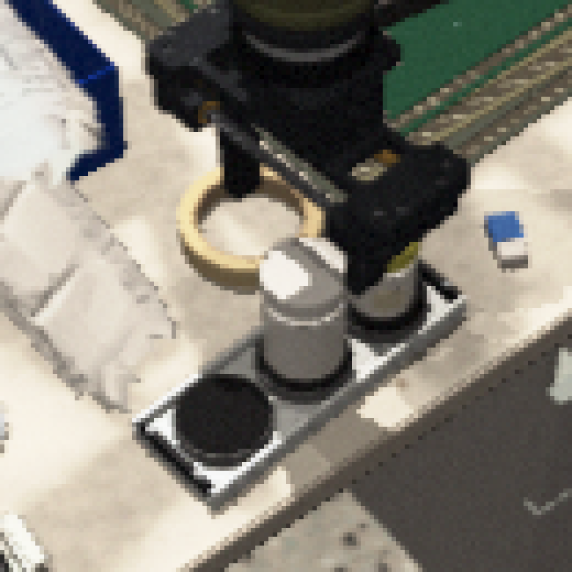

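The fingers straddle the white lid. Descending the last 52 mm, then closing.

{"name": "carry_out", "arguments": {
  "commands": [
    [-0.001,0,0.025,0,0,0],
    [-0.001,0,0.045,0,0,0],
    [-0.001,0,0.052,0,0,0],
    [-0.001,0,0.052,0,0,0],
    [-0.001,0,0.052,0,0,0]
  ]
}}

```text
clock: 11.6
tool_pos: [0.4725, 0.0187, 0.0858]
eef_rot: [0.675, 0.738, 0.001, 0.001]
contact_force: [-0.2, -0.4, 0.1]
opening: 1.002
```

{"name": "carry_out", "arguments": {
  "commands": [
    [0,0,0,0,0,0],
    [0,0,0,0,0,0],
    [0,0,0,0,0,0],
    [0,0,0,0,0,0],
    [0,0,0,0,0,0],
    [0,0,0,0,0,0],
    [0,0,0,0,0,0],
    [0,0,0,0,0,0]
  ],
  "fingers": 255,
  "grip_force": 15
}}

```text
clock: 12.4
tool_pos: [0.4718, 0.0183, 0.0848]
eef_rot: [0.675, 0.738, 0.0, 0.0]
contact_force: [-0.0, 0.5, 4.2]
opening: 0.62
```

Opening 0.62 ≈ 54.6 mm, which matches the 55 mm lid. Lifting.

{"name": "carry_out", "arguments": {
  "commands": [
    [0,0,-0.03,0,0,0],
    [0,0,-0.07,0,0,0],
    [0,0,-0.11,0,0,0],
    [0,0,-0.14,0,0,0],
    [0,0,-0.14,0,0,0],
    [0,0,-0.14,0,0,0]
  ]
}}

```text
clock: 13.0
tool_pos: [0.4715, 0.018, 0.2245]
eef_rot: [0.675, 0.738, -0.0, 0.0]
contact_force: [-0.5, 0.4, -1.1]
opening: 0.62
```

```bash
python3 -c "
from h import *
t=r.snapshot('scene')
delta((.4762,.338,.22),5);print(r.get_state()['opening'],r.get_state()['contact_force'])
cv2.imwrite('pics/g10.png',cv2.resize(t['img'][130:270,200:340],None,fx=4.2,fy=4.2,interpolation=3))
"
```

```text
clk 13.05 p [0.4709 0.0179 0.2238] jaw 5.1 down [-0.002 -0.001 -1.   ] | d mm [318.4  33.6   3.5] w [-0.1  0.   0.1]
0.618247813128992 [-0.07610816  0.49784172 -0.4324501 ]
```

View pics/g10.png

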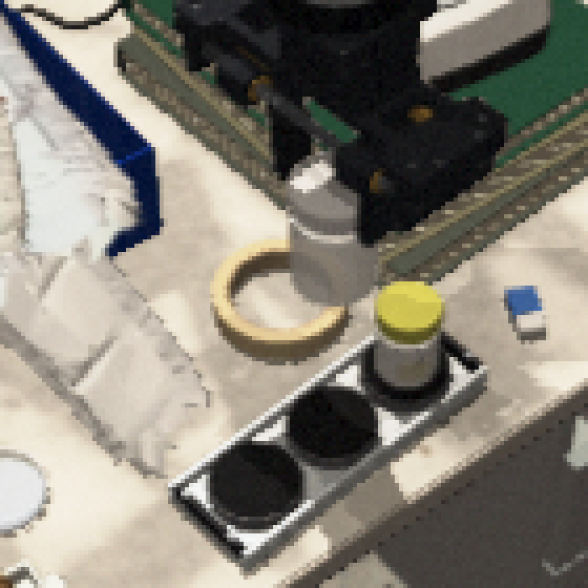

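The large jar is held upright. Carrying it to above the middle bay, clear over the dropper.

{"name": "carry_out", "arguments": {
  "commands": [
    [0.025,0.003,0,0,0,0],
    [0.065,0.007,0,0,0,0],
    [0.11,0.012,0,0,0,0],
    [0.155,0.016,0,0,0,0],
    [0.2,0.021,0,0,0,0],
    [0.245,0.026,0,0,0,0],
    [0.285,0.03,0,0,0,0],
    [0.31,0.033,0,0,0,0],
    [0.318,0.034,0,0,0,0],
    [0.318,0.034,0,0,0,0],
    [0.318,0.034,0,0,0,0]
  ]
}}

```text
clock: 14.15
tool_pos: [0.4774, 0.3356, 0.2235]
eef_rot: [0.676, 0.737, -0.002, 0.001]
contact_force: [-0.6, -0.3, -0.5]
opening: 0.62
```

```bash
python3 -c "
from h import *
delta((.4762,.338,.0688),5)
"
```

```text
clk 14.15 p [0.4774 0.3356 0.2235] jaw 5.0 down [-0.001 -0.004 -1.   ] | d mm [  3.1  -0.7 154.7] w [-0.1  0.2  0. ]
```

{"name": "carry_out", "arguments": {
  "commands": [
    [0.001,-0.001,0.03,0,0,0],
    [0.001,-0.001,0.07,0,0,0],
    [0.001,-0.001,0.11,0,0,0],
    [0.001,-0.001,0.13,0,0,0],
    [0.001,-0.001,0.135,0,0,0],
    [0.001,-0.001,0.135,0,0,0]
  ]
}}

```text
clock: 14.75
tool_pos: [0.4765, 0.3372, 0.0894]
eef_rot: [0.676, 0.737, -0.001, 0.0]
contact_force: [1.2, 0.2, -0.1]
opening: 0.622
```

```bash
python3 -c "
from h import *
t=r.snapshot('scene')
delta((.4762,.338,.0688),5)
cv2.imwrite('pics/g11.png',cv2.resize(t['img'][200:340,120:270],None,fx=4,fy=4,interpolation=3))
"
```

```text
clk 14.8 p [0.477  0.3382 0.0904] jaw 5.0 down [ 0.001 -0.    -1.   ] | d mm [-0.1 -0.8 21.6] w [0. 0. 0.]
```

View pics/g11.png

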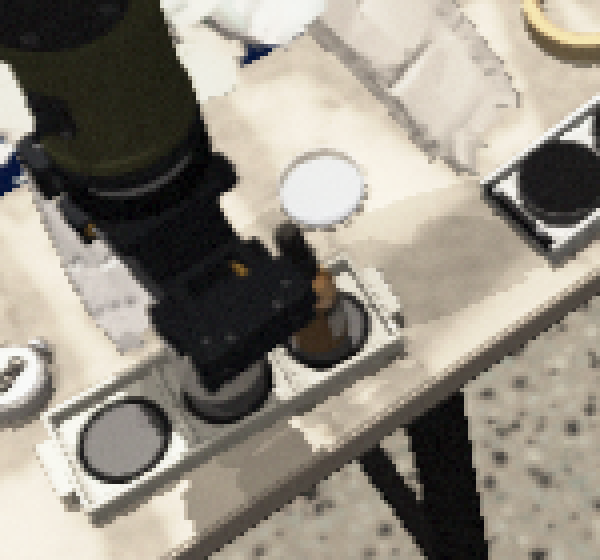

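{"name": "carry_out", "arguments": {
  "commands": [
    [0,-0.0005,0.01,0,0,0],
    [0,-0.0005,0.017,0,0,0],
    [0,-0.0005,0.02,0,0,0],
    [0,-0.0005,0.0205,0,0,0],
    [0,-0.0005,0.0205,0,0,0],
    [0,-0.0005,0.0205,0,0,0]
  ]
}}

```text
clock: 15.4
tool_pos: [0.4758, 0.3391, 0.0694]
eef_rot: [0.675, 0.738, 0.0, 0.0]
contact_force: [-0.3, 0.1, -0.8]
opening: 0.623
```

```bash
python3 -c "
from h import *
delta((.4762,.338,.0688),5);print(r.get_state()['contact_force'])
"
```

```text
clk 15.4 p [0.4758 0.3391 0.0694] jaw 5.1 down [ 0.  0. -1.] | d mm [-1.2  0.3  0.6] w [ 0.  -0.   0.1]
[-0.3075856   0.12205165 -0.81756426]
```

Half a millimetre more down, then release with a partial opening (about 74 mm), then up.

{"name": "carry_out", "arguments": {
  "commands": [
    [-0.001,0,0.001,0,0,0],
    [-0.001,0,0.001,0,0,0],
    [-0.001,0,0.001,0,0,0]
  ]
}}

```text
clock: 15.7
tool_pos: [0.476, 0.3387, 0.0689]
eef_rot: [0.675, 0.738, 0.001, -0.0]
contact_force: [-1.2, 0.4, 5.7]
opening: 0.619
```

{"name": "carry_out", "arguments": {
  "commands": [
    [0,0,0,0,0,0],
    [0,0,0,0,0,0],
    [0,0,0,0,0,0],
    [0,0,0,0,0,0],
    [0,0,0,0,0,0]
  ],
  "fingers": 35
}}

```text
clock: 16.2
tool_pos: [0.4758, 0.3378, 0.068]
eef_rot: [0.675, 0.738, -0.0, 0.0]
contact_force: [-0.4, 0.8, -0.0]
opening: 0.864
```

{"name": "carry_out", "arguments": {
  "commands": [
    [0,0,-0.02,0,0,0],
    [0,0,-0.05,0,0,0],
    [0,0,-0.09,0,0,0],
    [0,0,-0.13,0,0,0],
    [0,0,-0.15,0,0,0],
    [0,0,-0.15,0,0,0]
  ]
}}

```text
clock: 16.8
tool_pos: [0.4772, 0.3395, 0.2213]
eef_rot: [0.675, 0.738, 0.003, 0.0]
contact_force: [0.5, 0.8, 0.6]
opening: 0.86
```

```bash
python3 -c "
from h import *
t=r.snapshot('scene')
delta((.477,-.048,.22),25)
cv2.imwrite('pics/g12.png',cv2.resize(t['img'][200:340,120:270],None,fx=4,fy=4,interpolation=3))
for n in('dropper_bottle','large_jar','tray'):print(n,[(np.round(d['xyz'],3).tolist(),round(d['p'],2)) for d in r.spot_point(t,n)])
"
```

```text
clk 16.85 p [0.4763 0.3384 0.2192] jaw 5.1 down [ 0.002  0.001 -1.   ] | d mm [-384.9  -33.6   -1.3] w [  0.1  -0.  -19.9]
dropper_bottle [([0.468, 0.269, 0.005], 0.56)]
large_jar [([0.48, 0.338, 0.002], 0.58), ([0.566, -0.423, -0.002], 0.51)]
tray [([0.476, 0.338, -0.001], 0.73)]
```

View pics/g12.png

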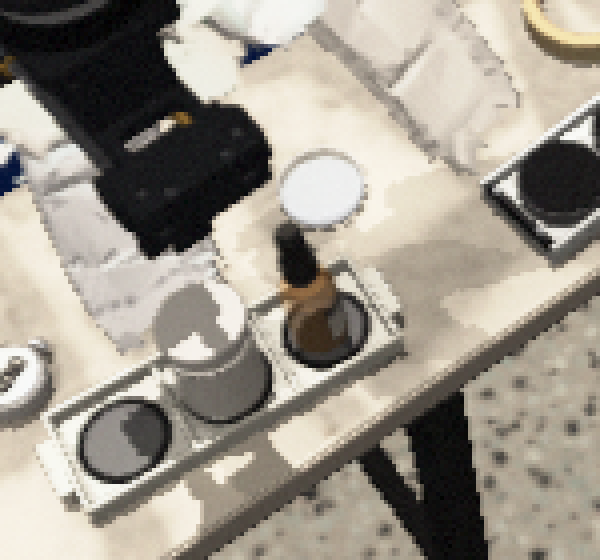

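Both stand in their bays. Moving to the small jar, with the jaws turned an extra 15° away from the books.

{"name": "carry_out", "arguments": {
  "commands": [
    [-0.04,-0.004,0,0,0,-2],
    [-0.09,-0.008,0,0,0,-4],
    [-0.14,-0.012,0,0,0,-7],
    [-0.19,-0.017,0,0,0,-9],
    [-0.24,-0.021,0,0,0,-11],
    [-0.29,-0.025,0,0,0,-13],
    [-0.34,-0.03,0,0,0,-15],
    [-0.375,-0.033,0,0,0,-15],
    [-0.385,-0.034,0,0,0,-15],
    [-0.385,-0.034,0,0,0,-15],
    [-0.385,-0.034,0,0,0,-15]
  ],
  "fingers": 0
}}

```text
clock: 18.1
tool_pos: [0.4761, -0.0467, 0.2178]
eef_rot: [0.572, 0.82, 0.001, -0.001]
contact_force: [-0.1, 0.8, 0.4]
opening: 1.001
```

```bash
python3 -c "
from h import *
t=r.snapshot('scene')
delta((.477,-.048,.07),20)
cv2.imwrite('pics/g13.png',cv2.resize(t['img'][130:270,210:350],None,fx=4.2,fy=4.2,interpolation=3))
print([(np.round(d['xyz'],3).tolist(),round(d['p'],2)) for d in r.spot_point(t,'small_jar')])
"
```

```text
clk 18.15 p [ 0.4762 -0.0462  0.218 ] jaw 20.3 down [-0.     0.002 -1.   ] | d mm [ -2.2   0.  148. ] w [ 0.  -0.1  0.3]
[([0.473, -0.049, 0.017], 0.87)]
```

View pics/g13.png

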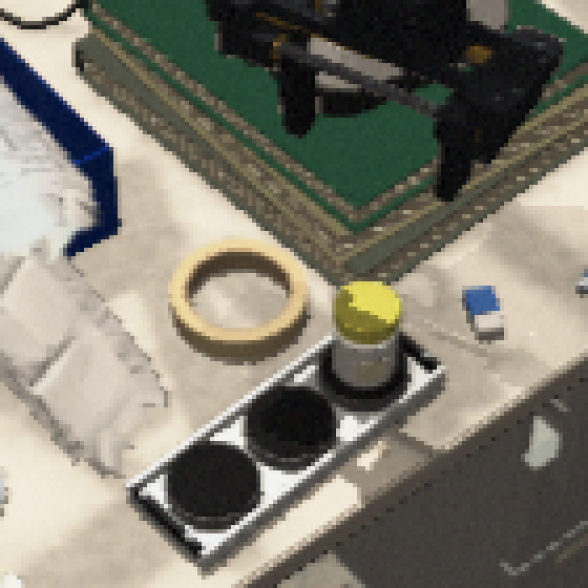

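{"name": "carry_out", "arguments": {
  "commands": [
    [-0.001,0,0.03,0,0,0],
    [-0.001,0,0.07,0,0,0],
    [-0.001,0,0.1,0,0,0],
    [-0.001,0,0.11,0,0,0],
    [-0.001,0,0.11,0,0,0]
  ]
}}

```text
clock: 18.7
tool_pos: [0.4761, -0.048, 0.1075]
eef_rot: [0.572, 0.82, -0.0, -0.001]
contact_force: [0.8, -0.0, -0.8]
opening: 1.004
```

```bash
python3 -c "
from h import *
t=r.snapshot('scene')
delta((.477,-.048,.07),20);print(r.get_state()['contact_force'])
cv2.imwrite('pics/g14.png',cv2.resize(t['img'][130:270,210:350],None,fx=4.2,fy=4.2,interpolation=3))
"
```

```text
clk 18.75 p [ 0.4768 -0.0482  0.1085] jaw 20.2 down [ 0.  0. -1.] | d mm [ 0.1  0.2 38.5] w [ 0.  -0.   0.2]
[0.03149407 0.09978411 0.78601943]
```

View pics/g14.png

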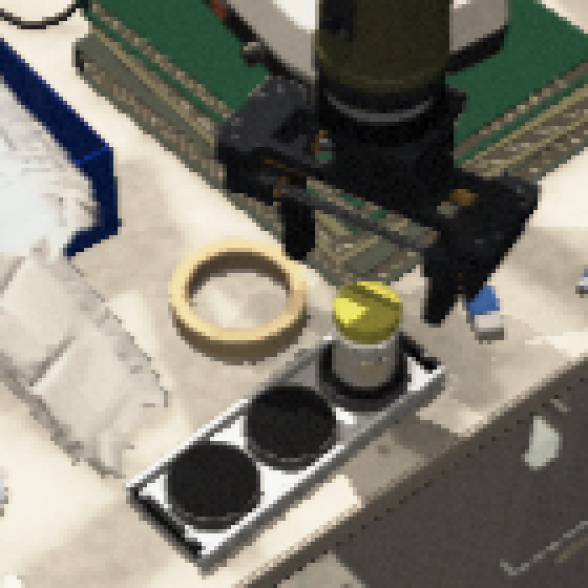

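The fingers are clear of the books and straddle the yellow lid. Descending and gripping.

{"name": "carry_out", "arguments": {
  "commands": [
    [0,0,0.02,0,0,0],
    [0,0,0.033,0,0,0],
    [0,0,0.038,0,0,0],
    [0,0,0.038,0,0,0],
    [0,0,0.038,0,0,0]
  ]
}}

```text
clock: 19.25
tool_pos: [0.4773, -0.0493, 0.0712]
eef_rot: [0.573, 0.82, 0.001, 0.001]
contact_force: [0.1, 0.5, 0.6]
opening: 1.004
```

{"name": "carry_out", "arguments": {
  "commands": [
    [0,0,0,0,0,0],
    [0,0,0,0,0,0],
    [0,0,0,0,0,0],
    [0,0,0,0,0,0],
    [0,0,0,0,0,0],
    [0,0,0,0,0,0],
    [0,0,0,0,0,0],
    [0,0,0,0,0,0]
  ],
  "fingers": 255
}}

```text
clock: 20.05
tool_pos: [0.4765, -0.0495, 0.0702]
eef_rot: [0.573, 0.82, -0.0, 0.0]
contact_force: [-0.5, -0.8, 0.2]
opening: 0.504
```

{"name": "carry_out", "arguments": {
  "commands": [
    [0,0,-0.03,0,0,0],
    [0,0,-0.07,0,0,0],
    [0,0,-0.11,0,0,0],
    [0,0,-0.15,0,0,0],
    [0,0,-0.15,0,0,0],
    [0,0,-0.15,0,0,0]
  ]
}}

```text
clock: 20.65
tool_pos: [0.4766, -0.0498, 0.2205]
eef_rot: [0.573, 0.819, 0.0, 0.001]
contact_force: [-0.4, 0.7, -0.4]
opening: 0.506
```

```bash
python3 -c "
from h import *
t=r.snapshot('scene')
delta((.4805,.405,.22),10);print(r.get_state()['opening'])
cv2.imwrite('pics/g15.png',cv2.resize(t['img'][110:250,210:350],None,fx=4.2,fy=4.2,interpolation=3))
"
```

```text
clk 20.7 p [ 0.4758 -0.0499  0.2195] jaw 20.1 down [-0.001 -0.001 -1.   ] | d mm [425.7 160.6  -0.8] w [-0.1  0.  10.1]
0.5060568722588851
```

View pics/g15.png

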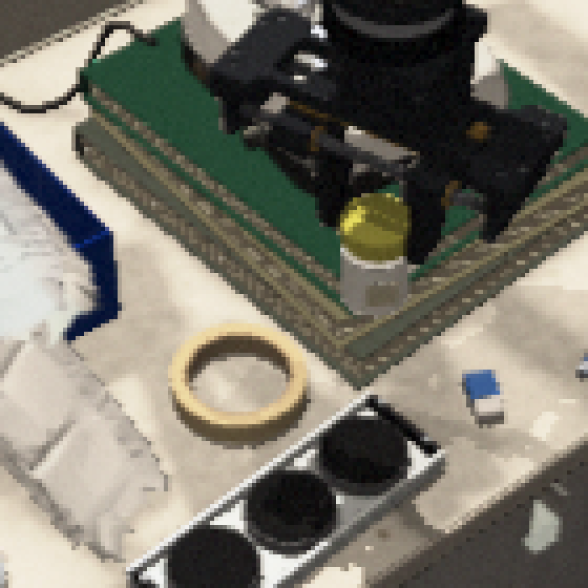

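The small jar is held upright (44.5 mm). Carrying it to above the left bay while turning the jaws back 15°.

{"name": "carry_out", "arguments": {
  "commands": [
    [0.025,0.009,0,0,0,1],
    [0.065,0.024,0,0,0,3],
    [0.11,0.041,0,0,0,5],
    [0.155,0.058,0,0,0,7],
    [0.2,0.075,0,0,0,9],
    [0.245,0.092,0,0,0,11],
    [0.29,0.109,0,0,0,13],
    [0.335,0.126,0,0,0,15],
    [0.38,0.143,0,0,0,15],
    [0.41,0.155,0,0,0,15],
    [0.4255,0.1605,0,0,0,15],
    [0.4255,0.1605,0,0,0,15]
  ]
}}

```text
clock: 21.9
tool_pos: [0.4787, 0.4079, 0.2177]
eef_rot: [0.673, 0.739, -0.001, -0.001]
contact_force: [-0.9, -0.1, -0.5]
opening: 0.506
```

```bash
python3 -c "
from h import *
delta((.4805,.405,.0542),5)
"
```

```text
clk 21.9 p [0.4787 0.4079 0.2177] jaw 5.4 down [-0.003 -0.001 -1.   ] | d mm [ -3.    2.  163.5] w [-0.2  0.   0.4]
```

{"name": "carry_out", "arguments": {
  "commands": [
    [-0.002,0.002,0.03,0,0,0],
    [-0.002,0.002,0.07,0,0,0],
    [-0.002,0.002,0.11,0,0,0],
    [-0.002,0.002,0.135,0,0,0],
    [-0.002,0.002,0.14,0,0,0],
    [-0.002,0.002,0.14,0,0,0]
  ]
}}

```text
clock: 22.5
tool_pos: [0.4829, 0.4016, 0.079]
eef_rot: [0.675, 0.738, -0.002, 0.0]
contact_force: [0.5, -0.3, -1.2]
opening: 0.504
```

```bash
python3 -c "
from h import *
t=r.snapshot('scene')
delta((.4805,.405,.0542),5)
cv2.imwrite('pics/g16.png',cv2.resize(t['img'][200:340,100:250],None,fx=4,fy=4,interpolation=3))
"
```

```text
clk 22.55 p [0.4835 0.4028 0.0804] jaw 5.1 down [ 0.    -0.001 -1.   ] | d mm [ 2.5 -2.8 26.2] w [0.  0.  0.1]
```

View pics/g16.png

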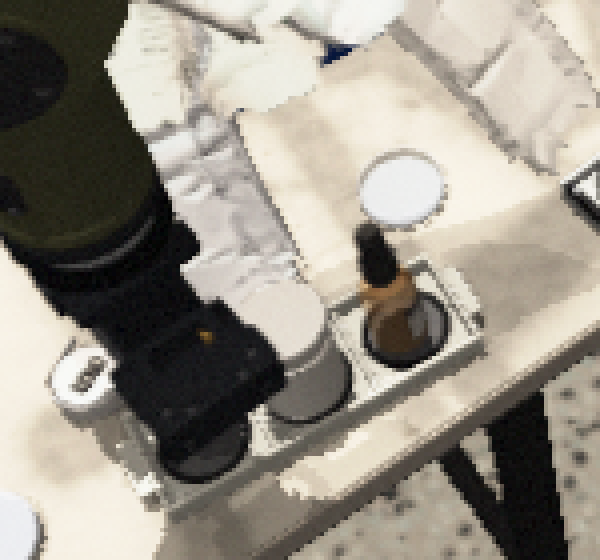

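{"name": "carry_out", "arguments": {
  "commands": [
    [0.001,-0.002,0.01,0,0,0],
    [0.001,-0.002,0.018,0,0,0],
    [0.001,-0.002,0.023,0,0,0],
    [0.001,-0.002,0.025,0,0,0],
    [0.001,-0.002,0.025,0,0,0],
    [0.001,-0.002,0.025,0,0,0]
  ]
}}

```text
clock: 23.15
tool_pos: [0.4812, 0.4045, 0.0554]
eef_rot: [0.675, 0.738, 0.0, 0.0]
contact_force: [-0.1, 0.4, -1.0]
opening: 0.502
```

```bash
python3 -c "
from h import *
delta((.4805,.405,.0542),5);print(r.get_state()['contact_force'])
"
```

```text
clk 23.15 p [0.4812 0.4045 0.0554] jaw 5.1 down [ 0.  0. -1.] | d mm [ 0.6 -0.7  1.2] w [ 0.  -0.   0.1]
[-0.12638191  0.36457617 -1.03962084]
```

{"name": "carry_out", "arguments": {
  "commands": [
    [0,0,0.001,0,0,0],
    [0,0,0.0013,0,0,0],
    [0,0,0.0013,0,0,0],
    [0,0,0.0013,0,0,0]
  ]
}}

```text
clock: 23.55
tool_pos: [0.4813, 0.4045, 0.0542]
eef_rot: [0.675, 0.738, 0.0, 0.0]
contact_force: [-0.0, 0.6, 1.5]
opening: 0.504
```

{"name": "carry_out", "arguments": {
  "commands": [
    [0,0,0,0,0,0],
    [0,0,0,0,0,0],
    [0,0,0,0,0,0],
    [0,0,0,0,0,0],
    [0,0,0,0,0,0],
    [0,0,0,0,0,0]
  ],
  "fingers": 60
}}

```text
clock: 24.15
tool_pos: [0.4811, 0.4043, 0.0538]
eef_rot: [0.675, 0.738, -0.0, 0.0]
contact_force: [0.0, -0.2, 0.1]
opening: 0.764
```

{"name": "carry_out", "arguments": {
  "commands": [
    [0,0,-0.02,0,0,0],
    [0,0,-0.05,0,0,0],
    [0,0,-0.09,0,0,0],
    [0,0,-0.13,0,0,0],
    [0,0,-0.17,0,0,0],
    [0,0,-0.2,0,0,0],
    [0,0,-0.2,0,0,0]
  ]
}}

```text
clock: 24.85
tool_pos: [0.4826, 0.4067, 0.2588]
eef_rot: [0.675, 0.738, 0.005, 0.0]
contact_force: [0.9, 0.1, -0.1]
opening: 0.765
```

```bash
python3 -c "
from h import *
delta((.46,.1,.25),5)
"
```

```text
clk 24.85 p [0.4826 0.4067 0.2588] jaw 5.1 down [ 0.006  0.007 -1.   ] | d mm [-303.5  -49.7    6.6] w [ 0.4 -0.4  0.1]
```

Move the arm aside so both cameras can see the tray.

{"name": "carry_out", "arguments": {
  "commands": [
    [-0.04,-0.006,0,0,0,0],
    [-0.08,-0.013,0,0,0,0],
    [-0.12,-0.02,0,0,0,0],
    [-0.16,-0.026,0,0,0,0],
    [-0.2,-0.033,0,0,0,0],
    [-0.24,-0.04,0,0,0,0],
    [-0.28,-0.046,0,0,0,0],
    [-0.32,-0.05,0,0,0,0],
    [-0.36,-0.05,0,0,0,0],
    [-0.38,-0.05,0,0,0,0],
    [-0.38,-0.05,0,0,0,0],
    [-0.38,-0.05,0,0,0,0]
  ]
}}

```text
clock: 26.05
tool_pos: [0.4648, 0.0218, 0.2535]
eef_rot: [0.675, 0.738, 0.0, -0.0]
contact_force: [0.2, 0.2, -0.3]
opening: 0.765
```

```bash
python3 - <<'E'
from h import *
t=r.snapshot('top');s=r.snapshot('scene')
def circ(im,s,c,rad,z,col):
    a=np.linspace(0,2*np.pi,60);pts=np.array([proj(s,[c[0]+rad*np.cos(x),c[1]+rad*np.sin(x),z]) for x in a])
    cv2.polylines(im,[np.round(pts*5*16).astype(int).reshape(-1,1,2)],True,col,1,cv2.LINE_AA,4)
tr=[(.4805,.405),(.4762,.338),(.4717,.2695)]
ims=[]
for n,S,b in(("top",t,(110,190,220,245)),("scene",s,(120,230,240,335))):
    im=cv2.resize(S['img'],None,fx=5,fy=5,interpolation=3)
    circ(im,S,tr[0],.0225,.070,(255,0,0));circ(im,S,tr[1],.0275,.086,(0,0,255));circ(im,S,tr[2],.008,.121,(0,255,0));circ(im,S,tr[2],.0175,.058,(0,255,0))
    cv2.imwrite(f'pics/f_{n}.png',im[b[1]*5:b[3]*5,b[0]*5:b[2]*5])
    for l in('dropper_bottle','large_jar','small_jar','tray'):print(n,l,[(np.round(d['xyz'],3).tolist(),round(d['p'],2)) for d in r.spot_point(S,l)])
st=r.get_state();print(st['clock'],st['tool_pos'],abs(st['qd']).max())
E
```

```text
top dropper_bottle [([0.474, 0.27, 0.008], 0.69)]
top large_jar [([0.475, 0.338, 0.005], 0.94), ([0.566, -0.418, -0.0], 0.75)]
top small_jar [([0.482, 0.409, 0.008], 0.82)]
top tray [([0.476, 0.339, -0.004], 0.58)]
scene dropper_bottle [([0.468, 0.273, 0.005], 0.93)]
scene large_jar [([0.479, 0.336, 0.004], 0.98), ([0.562, -0.419, -0.001], 0.94)]
scene small_jar [([0.48, 0.404, 0.004], 0.96)]
scene tray [([0.476, 0.34, 0.0], 0.72)]
26.55 [0.46506648 0.02171491 0.25390242] 0.006889974944299479
```

View pics/f_top.png

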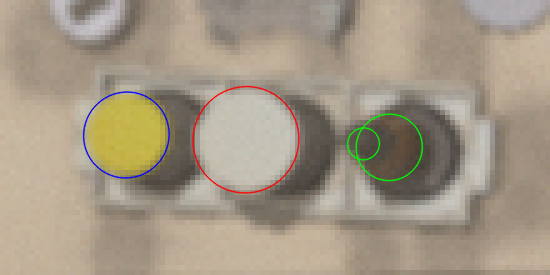

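View pics/f_scene.png

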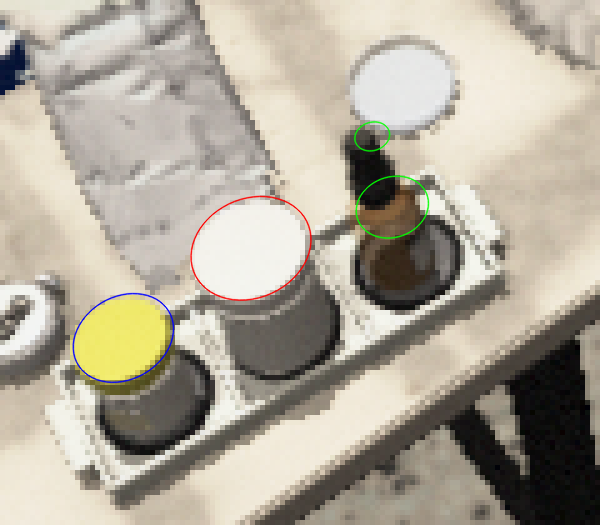

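```bash
python3 - <<'E'
from h import *
s=r.snapshot('scene');t=r.snapshot('top')
print(ray(s,(120+363/5,230+145/5),.119),ray(t,(110+358/5,190+142/5),.121))
im=cv2.resize(s['img'][245:300,180:225],None,fx=10,fy=10,interpolation=2)
for (c,rad,z,col) in[((.469,.273),.0175,.006,(0,255,0)),((.469,.273),.008,.121,(0,255,0)),((.469,.273),.0115,.083,(0,255,0))]:
    a=np.linspace(0,6.28,60);p=np.array([proj(s,[c[0]+rad*np.cos(x),c[1]+rad*np.sin(x),z]) for x in a])
    cv2.polylines(im,[np.round((p-[180,245])*10+5).astype(int).reshape(-1,1,2)],True,col,1)
cv2.imwrite('pics/fd.png',im)
E
```

```text
[0.47113851 0.27486385 0.119     ] [0.47242613 0.27203252 0.121     ]
```

View pics/fd.png

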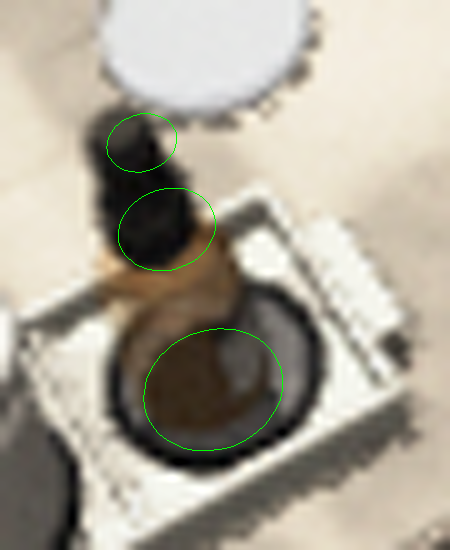

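All three are within about 6 mm of their bay centres, upright and untouched. The dropper has the largest offset. Handing in.

```bash
python3 -c "
from h import *
print(r.finish_job(), r.get_state()['clock'])"
```

```text
the job is handed in; nothing more can be done
the job is handed in; nothing more can be done
```

I moved all three containers into the tray in mirrored order and handed the job in at about 27 s of the 83 s limit; no verdict was reported. The dropper bottle went to the right bay, the large white-lid jar to the middle and the small yellow-lid jar to the left. The blue look-alike was left alone.

- **Final positions:** in the last pictures from both cameras, all three stand upright. The jars are about 2–4 mm from their bay centres. The dropper is about 3–6 mm off toward +y. The limit is 15 mm.
- **Release:** the gripper was well clear of everything, at rest 0.25 m above the carrier.
- **Disagreement between checks:** for the dropper, the two cameras and the network differ by up to 6 mm, for example x 0.468 against 0.474. All of these readings are within the limit.
- **My mistake early on:** I gave the first shifts in millimetres instead of metres, so the arm overshot about 90 mm past the dropper. Pictures showed nothing was touched, and I corrected the units before the first grasp.

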